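# Take the left-hand cap off the hydrogen outlet

### The arm

A 6-joint arm with a two-finger parallel gripper is mounted at the origin on the work surface. World frame = base frame: x ahead of the robot, y to its left, z up, the work surface at z = 0. Lengths are in m, angles in rad, forces in N, time in s.
With the tool pointing down it reaches from about 0.375 to 0.975 m from the base axis. Payload 3.8 kg.
Tool frame: the origin (TCP) lies where the fingers leave the gripper's body, on its centre line; the fingertips stand 73 mm ahead of it and the grasp point (between the pads) lies 54 mm ahead of it (nose_length is the distance from the TCP to the fingertips, in m); z points along the fingers, y is the line along which they close (so a half turn about z gives the same grasp; the last joint's range is limited). The gripper opens to 85 mm and grips with 20 to 120 N. Pads are 22 mm wide; open, the fingers measure 114 mm over their backs; the gripper's body (76 mm by 85 mm) begins 54 mm behind the grasp point. The pads swing forward as they close: fully open they stand 13 mm farther back than shut.
Start: joints at [-1.346, 0.264, 1.604, -0, 1.274, -0.037], TCP at [0.175, -0.652, 0.304] pointing down, gripper open.
Joint ranges: [-2.63, 2.63], [-0.94, 2.18], [0.31, 2.57], [-1.31, 4.45], [0, 2.66], [-2.55, 2.55]. Speed limits (rad/s): [2.57, 2.57, 3.14, 3.14, 3.14, 3.14].

### API

Orientations are given as a rotation vector (axis times angle).
In Python, from workcell import read_state, read_camera, calibration, finish_job, look_for, cut_out, tip_of, nose_length gives the robot as it stands.
- The arm moves only by the tool step_arm, never from a script. Its argument "targets" is a list of rows, each a list of 3 entries, a list of its own where there are three numbers: the turn, a rotation vector about the tool's x, y, z in rad, then the shift along the tool's x, y, z in mm, then the finger opening in mm, from 0 to 85.4. In form: [[[ax, ay, az], [x, y, z], grip], ...]. A call has 1 to 5 rows; each row shifts and turns the commanded pose from where the row before left it, along the tool's axes as they then stand; what a row does not reach is not made up. A row lasts 1/12 s, in which the tool goes at most 41.7 mm and 7.16 degrees, less where a joint would pass 70% of its speed; a pose out of reach is approached as far as the arm can. A call with a gripper value outside its range is refused whole. The fingers move at their own pace and stop on an object; "grip_force" is the grip in N (left out, the last holds). Time passes only in rows, so rows that do not move let the fingers close. It gives the time, the measured TCP pose, the force, the opening and the grip force at its end, in the units of the state.
- read_state(): the state, without advancing time (a new reading comes with each control period).
- read_camera(name): name is "scene" or "side" or "wrist"; returns the picture (480x640x3 uint8, red, green, blue); there is no depth.
- calibration(name): a dict with "camera_matrix" (3x3 intrinsics, pixels), "R" (3x3) and "t" (3): a world point X has camera coordinates R X + t. Camera axes: x right, y down, z forward; pixel columns grow to the right and rows downward; lengths in m; the calibration is good to about 2 mm. A picture is of the moment at which its call begins: read the wrist's pose just before it. calibration takes no time and is no camera call; for the wrist camera it gives the pose at the moment of the call.
- finish_job(): hands the job in; it is judged then, once.
Trained networks look in the newest picture that a camera, given by its name, has taken for a name from the list of things; names that differ only in an ending like _2 or _b are one class to them, and where a whole thing is asked for, a point or a joint stands for the part that bears it (a point fixed in the world has none). Each returns a list of dicts, best first, with "score" (0 to 1); they miss things now and then, are a little off and sometimes report something else, mostly with a low value. They report only what shows in the picture. A call takes as long as a camera call. They do not tell look-alikes from the thing itself.
- look_for(camera, query): "extent" ([left, top, right, bottom] in pixels, round what is visible of it).
- cut_out(camera, query): "region" (480x640 bool, what is visible of it) and "extent" ([left, top, right, bottom] in pixels, round what is visible of it).
- tip_of(camera, query): "at" ([row, column] in pixels: a listed point, or the origin of a listed thing).
The state is a dict: "time": time; "q": joint angles; "joint_vel": joint speeds; "joint_torque": joint torques, N m; "tool_pos": TCP position; "tcp_rot": TCP orientation; "wrist_force": force on the tool from outside, world axes, zero at the start; "torque": the same for the moment, N m; "width": opening from 0.0 (shut) to 1.0 (fully open); "grip_force": force on a finger pad.
Only numpy, scipy, OpenCV 4.12 (cv2) and the standard library are available. Lean on these libraries where they do the work, as an engineer would, in place of code of your own. Each camera call takes 0.05 s, during which the arm holds its last target. There are 200 camera calls.

### The job

We need the hydrogen outlet on the purge-gas manifold open: unscrew its red notched hexagonal cap, which like all fuel-gas fittings has a left-hand (reverse) thread, so turn it clockwise seen from above, by feel and without forcing it, until it comes free. Lift it off and set it down gently, upright, mouth down, in the black parts tray and let go. Leave the two blue caps, the steel ferrule and the pink nozzle as they are.

Things in the scene. Friction and masses are not known exactly. Their poses are not given: they have to be found in the camera images.
- cap_red: red hollow hexagonal cap, 48 mm across flats, 46 mm high, 0.15 to 0.31 kg, closed top, a dark notch on each corner. Origin: centre of its open mouth (underside), z up its axis; the flats face 0, 60, 120.. degrees from its x axis. It stands on its outlet's flange with 1.7 mm of side play; three inner lugs, 5 mm thick, 15 mm from the axis, sit under the thread ridges.
- cap_red_top (a point): centre of the red cap's top, 46 mm above its mouth. Clockwise from above (negative turn about z) loosens the cap; anticlockwise it jams. It comes free after 20 to 80 degrees of clockwise turning, unknown beforehand: it then lifts straight off over a range of about 17 degrees, beyond which the lugs meet a solid stop (38 to 95 degrees from the start). Ease back off the stop to lift. Little drag before the stop.
- outlet_red: hydrogen outlet: flange 62 mm across, 6 mm thick, with a brass spigot rising 24 mm above it under the red cap. Coarse three-start thread: the cap, lightly pulled up, can rise up to 7 mm while it loosens. Fixed. Origin: centre of the flange's underside, 40 mm above the bench, z up; its x axis does not show where the thread starts. More than 80 N of the cap on it spoils the thread.
- manifold: aluminium bar 80 x 380 x 40 mm fixed on the bench, long side along its y axis, carrying three outlets in a row 130 mm apart (which is the red one varies). Origin: centre of its underside, z up.
- tray: black plastic parts tray fixed on the bench, 130 x 130 mm outside, walls 30 mm high and 4 mm thick, floor 4 mm above the bench. Origin: centre of its underside, z up.
- cap_a_top (a point): centre of the top of one blue hexagonal argon cap (same size as the red one, no notches), 92 mm above the bench; leave it alone
- cap_b_top (a point): centre of the top of the other blue hexagonal argon cap, 92 mm above the bench; leave it alone
- cap_a (a joint): turning angle (rad) of the first blue cap on its outlet, anticlockwise positive; it turns stiffly
- cap_b (a joint): turning angle (rad) of the second blue cap on its outlet, anticlockwise positive; it turns stiffly
- ferrule: loose stainless tube stub, 25 mm in diameter, 90 mm high, standing on its 51 mm flange. Origin: centre of its underside; bystander
- nozzle: loose pink ceramic welding nozzle, 26 mm in diameter, 48 mm high, standing. Origin: centre of its underside; bystander
Mind the look-alikes: they are no part of the job. What is shaped like the cap_red but orange or purple is not meant.

How it is judged:
By the outcome, as a careful person would: the job done as asked, in the order asked, and still so for the second after the job is handed in, with the robot touching nothing.
It also fails if it takes over 72 s, if anything falls off the work surface, if the arm or the gripper's body presses on something with over 40 N, if the wrist force passes 120 N, or if a joint passes its speed limit or range.

## Working session

There is one attempt and no reset: what is moved stays moved. The work goes in short steps, Python scripts to look and compute and a tool call to move; the robot and the scene stay as the last step left them, time stands still between calls to the robot, and variables do not carry over. Pictures are saved under pics/ and viewed, at most 10 in all, crops included, and the job is handed in when it is done.

Besides the shell and the picture viewer there is one more tool, called after ">>>" as name([rows], argument=value, ...), one row to a line, values as JSON. step_arm: Moves the arm, as the interface text tells. Its arguments: {"type":"object","properties":{"targets":{"type":"array","items":{"type":"array"}},"grip_force":{"type":"number"}},"required":["targets"]}

```bash
mkdir -p pics
cat > h.py <<'E'
import numpy as np, cv2
from workcell import *
from scipy.spatial.transform import Rotation as R
def save(c,n,crop=None,scale=1):
    im=read_camera(c)
    if crop: im=im[crop[1]:crop[3],crop[0]:crop[2]]
    im=cv2.resize(im,None,fx=scale,fy=scale,interpolation=cv2.INTER_CUBIC)
    cv2.imwrite(f'pics/{n}.png',im[:,:,::-1])
def onplane(c,px,z):
    k=calibration(c);K,Rm,t=[np.array(k[x]) for x in('camera_matrix','R','t')]
    d=Rm.T@np.linalg.inv(K)@np.array([px[0],px[1],1.]);o=-Rm.T@t
    return o+d*(z-o[2])/d[2]
def proj(c,X):
    k=calibration(c);K,Rm,t=[np.array(k[x]) for x in('camera_matrix','R','t')]
    p=K@(Rm@np.array(X)+t);return p[:2]/p[2]
E
python3 - <<'E'
from h import *
a=read_camera('scene');b=read_camera('side')
for n,i in(('scene0',a),('side0',b)): cv2.imwrite(f'pics/{n}.png',i[:,:,::-1])
for c in('scene','side'):
  for q,z in(('cap_red_top',.092),('cap_a_top',.092),('tray',0),('manifold',0),('ferrule',0),('nozzle',0)):
    for r in tip_of(c,q)[:4]:
      p=r['at'];print(c,q,round(r['score'],2),np.round(p),onplane(c,(p[1],p[0]),z).round(3))
s=read_state();print(s['time'],s['tool_pos'],s['tcp_rot'],nose_length)
E
```

```text
scene cap_red_top 0.92 [270. 250.] [ 0.515 -0.172  0.092]
scene cap_red_top 0.65 [344. 282.] [ 0.703 -0.225  0.092]
scene cap_red_top 0.59 [281. 278.] [ 0.576 -0.142  0.092]
scene cap_a_top 0.84 [224. 367.] [0.57  0.117 0.092]
scene tray 0.67 [331. 168.] [ 0.48  -0.368  0.   ]
scene tray 0.19 [225. 368.] [0.512 0.187 0.   ]
scene manifold 0.57 [283. 322.] [ 0.584 -0.026  0.   ]
scene ferrule 0.76 [189. 380.] [0.428 0.31  0.   ]
scene nozzle 0.58 [239. 304.] [ 0.448  0.027 -0.   ]
side cap_red_top 0.75 [332. 440.] [ 0.666 -0.27   0.092]
side cap_red_top 0.65 [286. 363.] [ 0.584 -0.147  0.092]
side cap_red_top 0.64 [319. 295.] [ 0.47  -0.209  0.092]
side cap_a_top 0.67 [206. 253.] [0.431 0.148 0.092]
side cap_a_top 0.6 [207. 332.] [0.583 0.118 0.092]
side tray 0.57 [450. 327.] [ 0.489 -0.367  0.   ]
side manifold 0.73 [285. 343.] [ 0.579 -0.015  0.   ]
side ferrule 0.97 [208. 255.] [ 0.438  0.315 -0.   ]
side nozzle 0.78 [278. 275.] [0.459 0.028 0.   ]
side nozzle 0.22 [208. 332.] [0.613 0.283 0.   ]
0.7 [ 0.1746995  -0.65200859  0.30393725] [ 3.11462247e+00  4.10133054e-01 -1.34948415e-05] 0.0726
```

View pics/scene0.png

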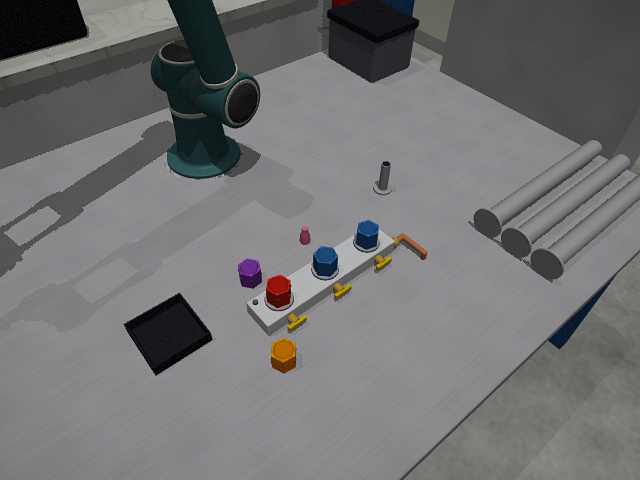

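View pics/side0.png

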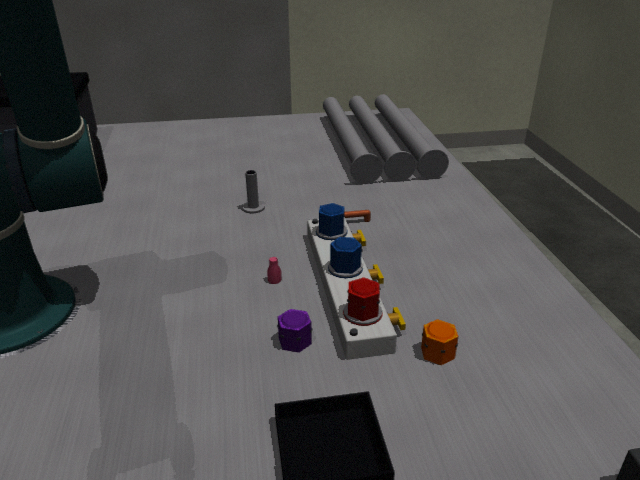

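Both pictures show the arm at upper left, the tray at lower left, and the manifold in the middle with three capped outlets. Candidates in the scene view:
- red cap on the manifold's near outlet (278,291)
- orange look-alike on the bench (284,355)
- purple look-alike on the bench (250,272)
- blue caps (325,262) and (367,235)

I choose the red one: it is at (363,298) in the side view, and about x 0.580, y -0.145 in the world. I'll go above it and check with a close wrist crop.

>>> step_arm([
  [[0, 0, 0], [32, -24, 0], 85],
  [[0, 0, 0], [32, -24, 0], 85],
  [[0, 0, 0], [32, -24, 0], 85],
  [[0, 0, 0], [32, -24, 0], 85],
  [[0, 0, 0], [32, -24, 0], 85],
])

```text
time: 1.12
tool_pos: [0.2989, -0.4933, 0.304]
tcp_rot: [3.115, 0.409, 0.0]
wrist_force: [0.2, -0.9, 0.5]
width: 1.0
grip_force: 0.0
```

>>> step_arm([
  [[0, 0, 0], [32, -24, 0], 85],
  [[0, 0, 0], [32, -24, 0], 85],
  [[0, 0, 0], [32, -24, 0], 85],
  [[0, 0, 0], [32, -24, 0], 85],
  [[0, 0, 0], [32, -24, 0], 85],
])

```text
time: 1.53
tool_pos: [0.4225, -0.3357, 0.3043]
tcp_rot: [3.114, 0.41, 0.001]
wrist_force: [0.2, 0.1, 0.0]
width: 0.995
grip_force: 0.0
```

>>> step_arm([
  [[0, 0, 0], [32, -24, 0], 85],
  [[0, 0, 0], [32, -24, 0], 85],
  [[0, 0, 0], [32, -24, 0], 85],
  [[0, 0, 0], [20, -12, 0], 85],
  [[0, 0, 0], [0, 0, 0], 85],
])

```text
time: 1.95
tool_pos: [0.5147, -0.2227, 0.3042]
tcp_rot: [-3.113, -0.417, -0.003]
wrist_force: [0.4, 0.2, 0.3]
width: 0.996
grip_force: 0.0
```

Run:
```python
from h import *
s=read_state();print(s['time'],s['tool_pos'],s['tcp_rot'],s['q'])
save('wrist','w1')
k=calibration('wrist');print(-np.array(k['R']).T@k['t'])
for q,z in(('cap_red_top',.092),('cap_a_top',.092)):
    for r in tip_of('wrist',q)[:4]:
      p=r['at'];print(q,round(r['score'],2),np.round(p),onplane('wrist',(p[1],p[0]),z).round(4))
```

```text
1.95 [ 0.51465698 -0.22265739  0.30420717] [-3.11281832 -0.41706199 -0.00345662] [-0.4537267   0.04752     1.85162884  0.00213085  1.24114179  0.85000329]
[ 0.58446743 -0.20520547  0.37518854]
cap_red_top 0.85 [228. 230.] [ 0.4886 -0.1614  0.092 ]
cap_red_top 0.73 [ 90. 246.] [ 0.5822 -0.1531  0.092 ]
```

View pics/w1.png

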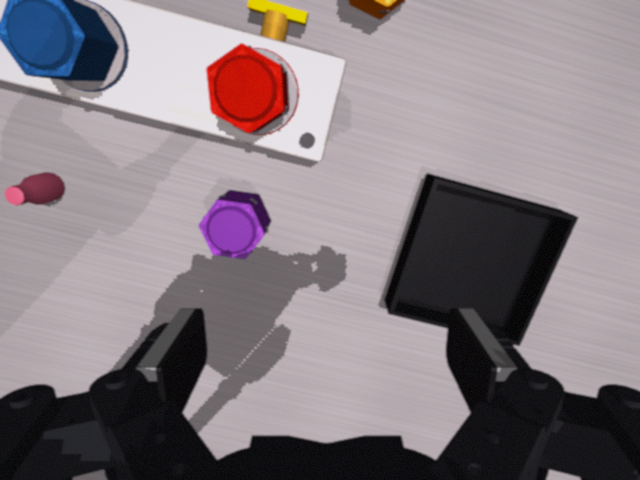

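The red notched cap is at (245,88) in the wrist view, standing on the manifold's end outlet. The purple one at (235,225) and the orange one at (375,0) are look-alikes on the bench. Next I fit the hexagon's pose and the tray's.

```bash
cat >> h.py <<'E'
from scipy.optimize import differential_evolution
def fitcap(c,x0,zt=.092,rng=.012):
    im=read_camera(c);hsv=cv2.cvtColor(im,cv2.COLOR_RGB2HSV)
    m=(((hsv[...,0]<6)|(hsv[...,0]>174))&(hsv[...,1]>170)&(hsv[...,2]>50)).astype(np.uint8)
    n,l,st,ce=cv2.connectedComponentsWithStats(m)
    p=proj(c,[*x0,zt]);i=1+min(range(n-1),key=lambda i:np.hypot(*(ce[i+1]-p))-(0.02*st[i+1,4]))
    m=(l==i).astype(np.uint8)
    def draw(v):
        a=v[2]+np.pi/6+np.arange(6)*np.pi/3;r=.024/np.cos(np.pi/6)
        P=[proj(c,[v[0]+r*np.cos(t),v[1]+r*np.sin(t),z]) for t in a for z in(zt,zt-.046)]
        h=cv2.convexHull(np.float32(P));o=np.zeros((480,640),np.uint8)
        cv2.fillConvexPoly(o,np.int32(np.round(h*16)),1,shift=4);return o
    def cost(v):
        o=draw(v);return 1-(o&m).sum()/(o|m).sum()
    r=differential_evolution(cost,[(x0[0]-rng,x0[0]+rng),(x0[1]-rng,x0[1]+rng),(-np.pi/6,np.pi/6)],maxiter=25,popsize=10,seed=0)
    return r.x,r.fun,m.sum()
E
python3 - <<'E'
from h import *
for c in('wrist','scene','side'):
    x,f,n=fitcap(c,(.582,-.150)); print(c,x.round(4),np.degrees(x[2]),f,n)
for q in('tray','manifold'):
  r=cut_out('wrist',q)
  for d in r[:1]:
    m=d['region'].astype(np.uint8);cs=max(cv2.findContours(m,0,2)[0],key=cv2.contourArea)
    w=np.array([onplane('wrist',p[0],.03 if q=='tray' else .04)[:2] for p in cs],np.float32)
    print(q,d['score'],d['extent'],cv2.minAreaRect(w))
E
```

```text
Traceback (most recent call last):
  File "h.py", line 30, in fitcap
    r=differential_evolution(cost,[(x0[0]-rng,x0[0]+rng),(x0[1]-rng,x0[1]+rng),(-np.pi/6,np.pi/6)],maxiter=25,popsize=10,seed=0)
  File "h.py", line 29, in cost
    o=draw(v);return 1-(o&m).sum()/(o|m).sum()
  File "h.py", line 25, in draw
    P=[proj(c,[v[0]+r*np.cos(t),v[1]+r*np.sin(t),z]) for t in a for z in(zt,zt-.046)]
       ~~~~^^^^^^^^^^^^^^^^^^^^^^^^^^^^^^^^^^^^^^^^^
  File "h.py", line 14, in proj
    k=calibration(c);K,Rm,t=[np.array(k[x]) for x in('camera_matrix','R','t')]
ValueError: time passes only in moves, steps and waits
```

```bash
cat >> h.py <<'E'
import functools, workcell
calibration=functools.lru_cache(None)(workcell.calibration)
E
cat > run.py <<'E'
from h import *
for c in('wrist','scene','side'):
    x,f,n=fitcap(c,(.582,-.150)); print(c,x.round(4),np.degrees(x[2]),f,n)
E
python3 run.py
python3 - <<'E'
from h import *
read_camera('wrist')
for q in('tray','manifold'):
  r=cut_out('wrist',q)
  for d in r[:1]:
    m=d['region'].astype(np.uint8);cs=max(cv2.findContours(m,0,2)[0],key=cv2.contourArea)
    w=np.array([onplane('wrist',p[0],.03 if q=='tray' else .04)[:2] for p in cs],np.float32)
    print(q,d['score'],d['extent'],cv2.minAreaRect(w))
E
```

```text
wrist [ 0.585  -0.1497 -0.2931] -16.792435315551717 0.07863397548161122 5263
scene [ 0.5821 -0.1497 -0.0859] -4.921121972277978 0.11285714285714288 622
side [ 0.5855 -0.147  -0.2511] -14.387962707130404 0.408695652173913 748
tray 0.6 [382.5, 168.5, 573.3, 338.9] ((0.49435749650001526, -0.36624884605407715), (0.13265179097652435, 0.13857385516166687), 0.035116612911224365)
manifold 0.65 [0.0, 0.4, 338.0, 156.2] ((0.5958020687103271, -0.08582264930009842), (0.10429635643959045, 0.24750034511089325), 1.2260736227035522)
```

>>> step_arm([
  [[0, 0, 0], [29, -17.3, 0], 85],
  [[0, 0, 0], [29, -17.3, 0], 85],
  [[0, 0, 0], [29, -17.3, 0], 85],
  [[0, 0, -0.112], [0, 0, 8], 85],
  [[0, 0, -0.112], [0, 0, 8], 85],
])

```text
time: 2.87
tool_pos: [0.5841, -0.1526, 0.2884]
tcp_rot: [3.046, 0.766, 0.003]
wrist_force: [-0.7, -0.2, 0.3]
width: 0.993
grip_force: 0.0
```

>>> step_arm([
  [[0, 0, -0.112], [0, 0, 8], 85],
  [[0, 0, -0.112], [0, 0, 8], 85],
  [[0, 0, -0.112], [0, 0, 8], 85],
  [[0, 0, -0.112], [0, 0, 8], 85],
  [[0, 0, -0.112], [0, 0, 0], 85],
])

```text
time: 3.28
tool_pos: [0.5814, -0.1537, 0.2537]
tcp_rot: [-2.716, -1.574, 0.004]
wrist_force: [-0.9, -0.3, -0.6]
width: 1.001
grip_force: 0.0
```

>>> step_arm([
  [[0, 0, -0.112], [0, 0, 0], 85],
  [[0, 0, -0.112], [0, 0, 0], 85],
  [[0, 0, 0], [0, 0, 0], 85],
])

```text
time: 3.53
tool_pos: [0.5824, -0.154, 0.2558]
tcp_rot: [-2.527, -1.866, 0.0]
wrist_force: [-0.1, -0.4, -0.7]
width: 0.993
grip_force: 0.0
```

```bash
cat > run.py <<'E'
from h import *
s=read_state();print(s['time'],s['tool_pos'],R.from_rotvec(s['tcp_rot']).as_matrix().round(3).tolist(),s['q'],s['wrist_force'],s['torque'])
save('wrist','w2')
x,f,n=fitcap('wrist',(.583,-.149)); print(x.round(4),np.degrees(x[2]),f,n)
print(proj('wrist',[x[0],x[1],.092]))
E
python3 run.py
```

```text
3.5333 [ 0.58238983 -0.15400695  0.25575982] [[0.295, 0.956, -0.0], [0.956, -0.295, 0.0], [-0.0, -0.0, -1.0]] [-2.99858665e-01  1.62623891e-01  1.81664650e+00 -2.20563635e-05
  1.16255662e+00 -8.42451279e-04] [-0.09280471 -0.37081198 -0.66072241] [-0.00991803  0.01557962  0.03451883]
[ 0.5854 -0.149  -0.2209] -12.655867559408891 0.09327146171693734 5862
[329.27791572 230.84662102]
```

View pics/w2.png

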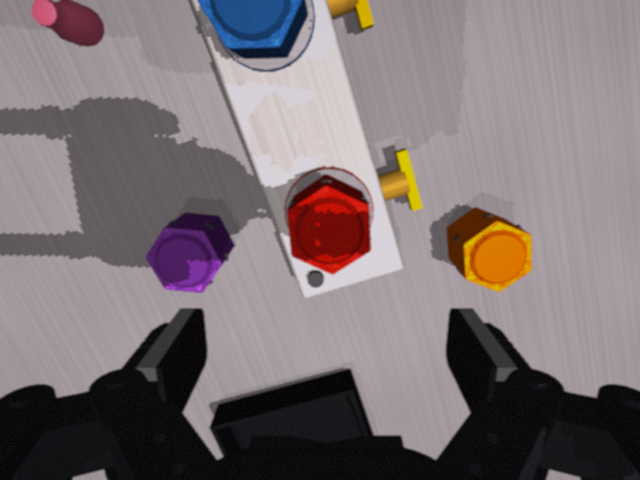

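The red cap's top is centred at about (330,228), with its flats within 2–4° of the pads. The purple one (188,258) and orange one (498,255) are lower and out of the way. I correct by a few mm, descend and close gently.

>>> step_arm([
  [[0, 0, -0.04], [5.5, 1.5, 10], 85],
  [[0, 0, 0], [0, 0, 30], 85],
  [[0, 0, 0], [0, 0, 30], 85],
  [[0, 0, 0], [0, 0, 30], 85],
  [[0, 0, 0], [0, 0, 25], 85],
], grip_force=30)

```text
time: 4.05
tool_pos: [0.585, -0.1487, 0.1291]
tcp_rot: [-2.494, -1.909, 0.001]
wrist_force: [-0.4, 0.1, -0.9]
width: 0.994
grip_force: 0.0
```

>>> step_arm([
  [[0, 0, 0], [0, 0, 0], 70],
  [[0, 0, 0], [0, 0, 0], 60],
  [[0, 0, 0], [0, 0, 0], 55],
  [[0, 0, 0], [0, 0, 0], 52],
  [[0, 0, 0], [0, 0, 0], 50],
])

```text
time: 4.47
tool_pos: [0.587, -0.1492, 0.1333]
tcp_rot: [2.49, 1.911, 0.003]
wrist_force: [-0.4, 0.4, -0.9]
width: 0.584
grip_force: 0.0
```

>>> step_arm([
  [[0, 0, 0], [0, 0, 0], 48],
  [[0, 0, 0], [0, 0, 0], 46],
  [[0, 0, 0], [0, 0, 0], 44],
  [[0, 0, 0], [0, 0, 0], 42],
])

```text
time: 4.8
tool_pos: [0.5869, -0.1491, 0.1334]
tcp_rot: [2.49, 1.912, 0.003]
wrist_force: [-1.4, 0.4, 5.7]
width: 0.56
grip_force: 31.1
```

Run:
```python
from h import *
s=read_state();print(s)
save('side','s1',(280,200,480,350),3)
```

```text
{'time': 4.8, 'q': array([-2.89908428e-01,  2.90755012e-01,  1.90817858e+00, -4.72599180e-05,
        9.39266495e-01, -2.87352758e-02]), 'joint_vel': array([-1.40137423e-03,  6.04861593e-04, -3.25106392e-04, -1.86014165e-04,
        1.41312276e-05,  2.04673022e-03]), 'joint_torque': array([ 2.78407708e-02, -4.39662516e+01, -2.94328934e+01,  3.77280149e-02,
       -6.45580608e-01,  2.26597436e-02]), 'tool_pos': array([ 0.58688208, -0.14910122,  0.13335802]), 'tcp_rot': array([2.48956803, 1.91160663, 0.00307133]), 'wrist_force': array([-1.38367477,  0.42048344,  5.72840706]), 'torque': array([ 0.09606898,  0.39370737, -0.01648244]), 'grip_force': 31.06753706932068, 'width': 0.559614251791257}
```

View pics/s1.png

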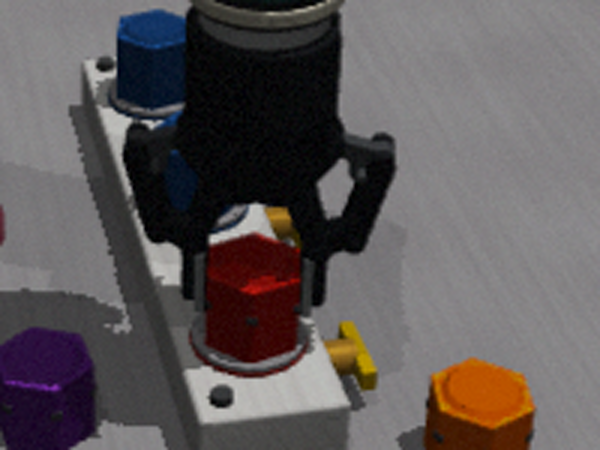

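Held on the flats at 47.8 mm. Now I turn it clockwise (+z in the tool frame), watching the moment about z.

>>> step_arm([
  [[0, 0, 0.05], [0, 0, -0.3], 42],
  [[0, 0, 0.05], [0, 0, -0.3], 42],
  [[0, 0, 0.05], [0, 0, 0], 42],
  [[0, 0, 0.05], [0, 0, 0], 42],
  [[0, 0, 0.05], [0, 0, 0], 42],
], grip_force=40)

```text
time: 5.27
tool_pos: [0.5868, -0.1492, 0.1334]
tcp_rot: [2.71, 1.583, 0.003]
wrist_force: [-1.1, -0.2, 3.7]
width: 0.553
grip_force: 40.8
```

```bash
cat > st.py <<'E'
from h import *
s=read_state();M=R.from_rotvec(s['tcp_rot']).as_matrix()
print(s['time'],'yaw',np.degrees(np.arctan2(M[1,0],M[0,0])).round(2),s['tool_pos'].round(4),'F',s['wrist_force'].round(1),'T',s['torque'].round(3),s['grip_force'].round(1),round(s['width'],3),'q6',s['q'][5].round(3),s['joint_torque'][5].round(3))
E
python3 st.py
```

```text
Traceback (most recent call last):
  File "st.py", line 3, in <module>
    print(s['time'],'yaw',np.degrees(np.arctan2(M[1,0],M[0,0])).round(2),s['tool_pos'].round(4),'F',s['wrist_force'].round(1),'T',s['torque'].round(3),s['grip_force'].round(1),round(s['width'],3),'q6',s['q'][5].round(3),s['joint_torque'][5].round(3))
                                                                                                                                                       ^^^^^^^^^^^^^^^^^^^^^
AttributeError: 'float' object has no attribute 'round'
```

```bash
sed -i "s/s\['grip_force'\].round(1)/round(s['grip_force'],1)/" st.py; python3 st.py
```

```text
5.2667 yaw 60.58 [ 0.5868 -0.1492  0.1334] F [-1.1 -0.2  3.7] T [-0.071  0.138  0.016] 40.8 0.553 q6 0.224 -0.569
```

>>> step_arm([
  [[0, 0, 0.04], [0, 0, 0], 42],
  [[0, 0, 0.04], [0, 0, 0], 42],
  [[0, 0, 0.04], [0, 0, 0], 42],
  [[0, 0, 0.04], [0, 0, 0], 42],
  [[0, 0, 0], [0, 0, 0], 42],
])

```text
time: 5.68
tool_pos: [0.5869, -0.1492, 0.1335]
tcp_rot: [2.827, 1.363, 0.004]
wrist_force: [-0.4, -0.7, 5.8]
width: 0.557
grip_force: 40.5
```

```bash
python3 st.py
```

```text
5.6833 yaw 51.49 [ 0.5869 -0.1492  0.1335] F [-0.4 -0.7  5.8] T [-0.033  0.152 -0.121] 40.5 0.557 q6 0.382 0.318
```

>>> step_arm([
  [[0, 0, 0.04], [0, 0, 0], 42],
  [[0, 0, 0.04], [0, 0, 0], 42],
  [[0, 0, 0.04], [0, 0, 0], 42],
  [[0, 0, 0], [0, 0, 0], 42],
])

```text
time: 6.02
tool_pos: [0.587, -0.1491, 0.1334]
tcp_rot: [2.904, 1.192, 0.004]
wrist_force: [-0.1, -0.0, 5.5]
width: 0.552
grip_force: 40.6
```

```bash
python3 st.py
```

```text
6.0167 yaw 44.65 [ 0.587  -0.1491  0.1334] F [-0.1 -0.   5.5] T [-0.042  0.069 -0.115] 40.6 0.552 q6 0.502 0.268
```

>>> step_arm([
  [[0, 0, 0.035], [0, 0, 0], 42],
  [[0, 0, 0.035], [0, 0, 0], 42],
  [[0, 0, 0], [0, 0, 0], 42],
])

```text
time: 6.27
tool_pos: [0.587, -0.1491, 0.1334]
tcp_rot: [2.944, 1.09, 0.005]
wrist_force: [0.1, -0.5, 5.4]
width: 0.555
grip_force: 40.6
```

```bash
python3 st.py
```

```text
6.2667 yaw 40.65 [ 0.587  -0.1491  0.1334] F [ 0.1 -0.5  5.4] T [-0.026  0.15  -0.077] 40.6 0.555 q6 0.571 0.219
```

>>> step_arm([
  [[0, 0, 0.035], [0, 0, 0], 42],
  [[0, 0, 0.035], [0, 0, 0], 42],
  [[0, 0, 0], [0, 0, 0], 42],
])

```text
time: 6.52
tool_pos: [0.5868, -0.1493, 0.1334]
tcp_rot: [2.98, 0.988, 0.004]
wrist_force: [-1.8, -1.8, 6.6]
width: 0.559
grip_force: 40.8
```

```bash
python3 st.py
```

```text
6.5167 yaw 36.67 [ 0.5868 -0.1493  0.1334] F [-1.8 -1.8  6.6] T [-0.143  0.267  0.007] 40.8 0.559 q6 0.641 0.289
```

>>> step_arm([
  [[0, 0, 0.035], [0, 0, 0], 42],
  [[0, 0, 0.035], [0, 0, 0], 42],
  [[0, 0, 0], [0, 0, 0], 42],
])

```text
time: 6.77
tool_pos: [0.5863, -0.1492, 0.1334]
tcp_rot: [3.012, 0.885, 0.002]
wrist_force: [-3.4, -1.0, 8.0]
width: 0.556
grip_force: 42.4
```

```bash
python3 st.py
```

```text
6.7667 yaw 32.76 [ 0.5863 -0.1492  0.1334] F [-3.4 -1.   8. ] T [-0.17   0.477  0.518] 42.4 0.556 q6 0.71 0.786
```

The moment about z rises at about 41° of turning, so the stop has been felt. I ease back about 9°, then lift lightly.

>>> step_arm([
  [[0, 0, -0.045], [0, 0, 0], 42],
  [[0, 0, -0.045], [0, 0, 0], 42],
  [[0, 0, -0.045], [0, 0, 0], 42],
  [[0, 0, -0.045], [0, 0, 0], 42],
  [[0, 0, 0], [0, 0, 0], 42],
])

```text
time: 7.18
tool_pos: [0.587, -0.1491, 0.1334]
tcp_rot: [2.919, 1.154, 0.004]
wrist_force: [-0.4, 0.3, 5.4]
width: 0.555
grip_force: 41.0
```

```bash
python3 st.py
```

```text
7.1833 yaw 43.14 [ 0.587  -0.1491  0.1334] F [-0.4  0.3  5.4] T [-0.007  0.12   0.159] 41.0 0.555 q6 0.528 -0.302
```

>>> step_arm([
  [[0, 0, 0], [0, 0, -1], 42],
  [[0, 0, 0], [0, 0, -1], 42],
  [[0, 0, 0], [0, 0, -1], 42],
  [[0, 0, 0], [0, 0, 0], 42],
])

```text
time: 7.52
tool_pos: [0.5852, -0.1486, 0.1341]
tcp_rot: [-2.923, -1.15, 0.001]
wrist_force: [0.6, 0.2, -2.2]
width: 0.554
grip_force: 41.2
```

```bash
python3 st.py
```

```text
7.5167 yaw 42.97 [ 0.5852 -0.1486  0.1341] F [ 0.6  0.2 -2.2] T [ 0.01  -0.038 -0.026] 41.2 0.554 q6 0.531 -0.003
```

>>> step_arm([
  [[0, 0, 0], [0, 0, -1.5], 42],
  [[0, 0, 0], [0, 0, -1.5], 42],
  [[0, 0, 0], [0, 0, -1.5], 42],
  [[0, 0, 0], [0, 0, -1.5], 42],
  [[0, 0, 0], [0, 0, 0], 42],
])

```text
time: 7.93
tool_pos: [0.5859, -0.1488, 0.1409]
tcp_rot: [2.923, 1.15, 0.001]
wrist_force: [0.5, 0.3, -2.1]
width: 0.554
grip_force: 41.2
```

```bash
python3 st.py
```

```text
7.9333 yaw 42.96 [ 0.5859 -0.1488  0.1409] F [ 0.5  0.3 -2.1] T [0.046 0.009 0.023] 41.2 0.554 q6 0.531 -0.0
```

>>> step_arm([
  [[0, 0, 0], [0, 0, -1], 42],
  [[0, 0, 0], [0, 0, -1], 42],
  [[0, 0, 0], [0, 0, -1], 42],
  [[0, 0, 0], [0, 0, -1], 42],
  [[0, 0, 0], [0, 0, 0], 42],
])

```text
time: 8.35
tool_pos: [0.5858, -0.1488, 0.1448]
tcp_rot: [2.923, 1.15, 0.001]
wrist_force: [0.5, -0.6, -2.3]
width: 0.552
grip_force: 41.2
```

```bash
python3 st.py
```

```text
8.35 yaw 42.96 [ 0.5858 -0.1488  0.1448] F [ 0.5 -0.6 -2.3] T [ 0.006 -0.021  0.012] 41.2 0.552 q6 0.531 -0.0
```

Only the cap's weight (2.2 N) shows after 11 mm, so the cap is free. I lift clear and measure the tray again from there.

>>> step_arm([
  [[0, 0, 0], [0, 0, -5], 42],
  [[0, 0, 0], [0, 0, -10], 42],
  [[0, 0, 0], [0, 0, -15], 42],
  [[0, 0, 0], [0, 0, -25], 42],
  [[0, 0, 0], [0, 0, -25], 42],
])

```text
time: 8.77
tool_pos: [0.585, -0.1485, 0.2252]
tcp_rot: [-2.922, -1.15, 0.002]
wrist_force: [0.6, 0.0, -1.4]
width: 0.558
grip_force: 41.4
```

```bash
python3 st.py
python3 - <<'E'
from h import *
for c in('scene','side'):
  save(c,c+'2')
  for d in cut_out(c,'tray')[:1]:
    m=d['region'].astype(np.uint8);cs=max(cv2.findContours(m,0,2)[0],key=cv2.contourArea)
    q=cv2.approxPolyDP(cv2.convexHull(cs),6,True)[:,0]
    print(c,d['score'],[(tuple(p.tolist()),onplane(c,p,.03).round(3)[:2].tolist()) for p in q])
im=cv2.hconcat([cv2.imread('pics/scene2.png')[180:400,90:430],cv2.imread('pics/side2.png')[180:480,240:500][:220*1]]) 
a=cv2.imread('pics/scene2.png')[180:400,90:430];b=cv2.imread('pics/side2.png')[180:480,230:500]
o=np.zeros((300,610,3),np.uint8);o[:220,:340]=a;o[:,340:]=b;cv2.imwrite('pics/both2.png',o)
E
```

```text
8.7667 yaw 42.96 [ 0.585  -0.1485  0.2252] F [ 0.6  0.  -1.4] T [ 0.042 -0.038  0.009] 41.4 0.558 q6 0.531 0.0
scene 0.82 [((179, 293), [0.428, -0.306]), ((211, 339), [0.572, -0.311]), ((155, 373), [0.57, -0.434]), ((124, 325), [0.431, -0.435])]
```

View pics/both2.png

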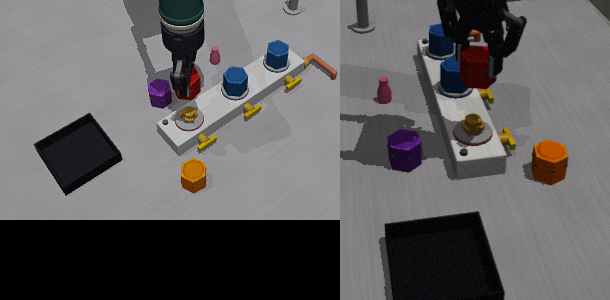

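The cap is off and in the gripper, and the brass spigot is bare at (190,117) in the left part of the picture. The tray is empty. I move over it (x 0.494, y -0.369) and lower.

>>> step_arm([
  [[0, 0, 0], [-15, 7, 0], 42],
  [[0, 0, 0], [-30, 13.5, 0], 42],
  [[0, 0, 0], [-35, 16, 0], 42],
  [[0, 0, 0], [-35, 16, 0], 42],
  [[0, 0, 0], [-35, 16, 0], 42],
])

```text
time: 9.38
tool_pos: [0.5208, -0.3015, 0.2224]
tcp_rot: [-2.92, -1.151, 0.003]
wrist_force: [0.2, 0.2, -2.9]
width: 0.558
grip_force: 41.4
```

>>> step_arm([
  [[0, 0, 0], [-35, 16, 0], 42],
  [[0, 0, 0], [-22, 10, 0], 42],
  [[0, 0, 0], [-10, 4.5, 0], 42],
  [[0, 0, 0], [0, 0, 0], 42],
])

```text
time: 9.72
tool_pos: [0.4924, -0.3707, 0.2226]
tcp_rot: [-2.923, -1.145, 0.003]
wrist_force: [0.1, 1.3, -1.3]
width: 0.558
grip_force: 41.4
```

>>> step_arm([
  [[0, 0, 0], [0, 0, 20], 42],
  [[0, 0, 0], [0, 0, 25], 42],
  [[0, 0, 0], [0, 0, 20], 42],
  [[0, 0, 0], [0, 0, 15], 42],
  [[0, 0, 0], [0, 0, 0], 42],
])

```text
time: 10.13
tool_pos: [0.4921, -0.3653, 0.1391]
tcp_rot: [-2.914, -1.149, 0.007]
wrist_force: [-0.4, 0.5, -2.6]
width: 0.558
grip_force: 41.5
```

```bash
python3 st.py
python3 - <<'E'
from h import *
save('side','p1');save('scene','p2')
o=np.zeros((540,800,3),np.uint8)
o[:,:400]=cv2.resize(cv2.imread('pics/p1.png')[340:475,260:400],(400,540));o[:,400:]=cv2.resize(cv2.imread('pics/p2.png')[250:385,110:230],(400,540));cv2.imwrite('pics/p.png',o)
E
```

```text
10.1333 yaw 43.03 [ 0.4921 -0.3653  0.1391] F [-0.4  0.5 -2.6] T [ 0.101  0.036 -0.012] 41.5 0.558 q6 0.14 0.0
```

View pics/p.png

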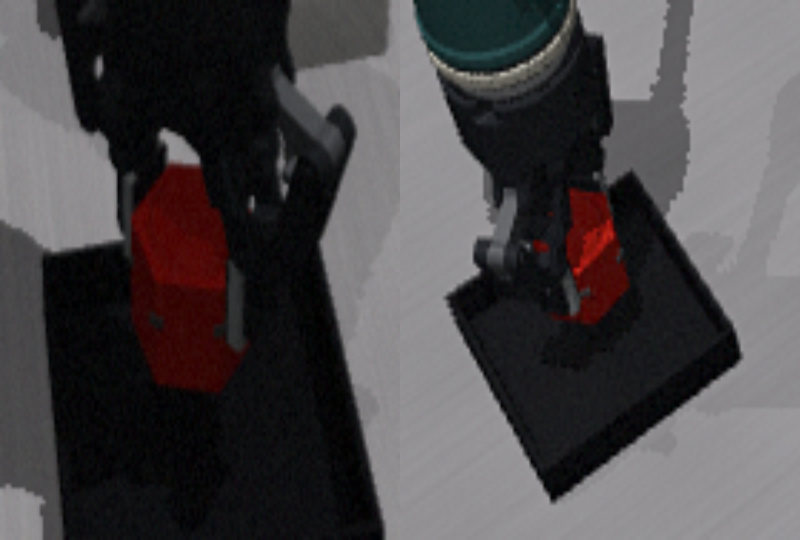

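Both views show the cap upright in the gripper, mouth down, over the middle of the tray. I lower the last 48 mm gently.

>>> step_arm([
  [[0, 0, 0], [0, 0, 14], 42],
  [[0, 0, 0], [0, 0, 14], 42],
  [[0, 0, 0], [0, 0, 8], 42],
  [[0, 0, 0], [0, 0, 4], 42],
  [[0, 0, 0], [0, 0, 0], 42],
])

```text
time: 10.65
tool_pos: [0.4934, -0.3683, 0.1026]
tcp_rot: [-2.921, -1.149, 0.002]
wrist_force: [-0.4, 0.4, -2.3]
width: 0.556
grip_force: 41.7
```

```bash
python3 st.py
```

```text
10.65 yaw 42.96 [ 0.4934 -0.3683  0.1026] F [-0.4  0.4 -2.3] T [ 0.026  0.018 -0.06 ] 41.7 0.556 q6 0.139 0.001
```

>>> step_arm([
  [[0, 0, 0], [0, 0, 1], 42],
  [[0, 0, 0], [0, 0, 1], 42],
  [[0, 0, 0], [0, 0, 1], 42],
  [[0, 0, 0], [0, 0, 0], 42],
])

```text
time: 10.98
tool_pos: [0.4945, -0.3693, 0.1019]
tcp_rot: [2.923, 1.15, 0.001]
wrist_force: [0.6, -0.1, -2.0]
width: 0.556
grip_force: 41.7
```

>>> step_arm([
  [[0, 0, 0], [0, 0, 1], 42],
  [[0, 0, 0], [0, 0, 1], 42],
  [[0, 0, 0], [0, 0, 1], 42],
  [[0, 0, 0], [0, 0, 0], 42],
])

```text
time: 11.32
tool_pos: [0.4942, -0.369, 0.0983]
tcp_rot: [-2.923, -1.15, 0.0]
wrist_force: [-0.7, -0.3, -1.6]
width: 0.561
grip_force: 41.7
```

>>> step_arm([
  [[0, 0, 0], [0, 0, 1], 42],
  [[0, 0, 0], [0, 0, 1], 42],
  [[0, 0, 0], [0, 0, 1], 42],
  [[0, 0, 0], [0, 0, 1], 42],
  [[0, 0, 0], [0, 0, 0], 42],
])

```text
time: 11.73
tool_pos: [0.4942, -0.369, 0.0942]
tcp_rot: [-2.923, -1.15, 0.0]
wrist_force: [-0.7, -0.2, -2.7]
width: 0.556
grip_force: 41.7
```

>>> step_arm([
  [[0, 0, 0], [0, 0, 1], 42],
  [[0, 0, 0], [0, 0, 1], 42],
  [[0, 0, 0], [0, 0, 0], 42],
])

```text
time: 11.98
tool_pos: [0.4942, -0.369, 0.0922]
tcp_rot: [-2.923, -1.15, 0.0]
wrist_force: [-0.0, -0.3, -2.5]
width: 0.556
grip_force: 41.7
```

>>> step_arm([
  [[0, 0, 0], [0, 0, 0.7], 42],
  [[0, 0, 0], [0, 0, 0], 42],
])

```text
time: 12.15
tool_pos: [0.4943, -0.369, 0.0917]
tcp_rot: [-2.923, -1.15, 0.0]
wrist_force: [-0.2, 0.0, -0.7]
width: 0.557
grip_force: 41.7
```

>>> step_arm([
  [[0, 0, 0], [0, 0, 0.6], 42],
  [[0, 0, 0], [0, 0, 0], 42],
], grip_force=20)

```text
time: 12.32
tool_pos: [0.4944, -0.3691, 0.0915]
tcp_rot: [2.923, 1.15, 0.0]
wrist_force: [-1.1, 0.6, 0.3]
width: 0.554
grip_force: 41.7
```

>>> step_arm([
  [[0, 0, 0], [0, 0, 0], 48],
  [[0, 0, 0], [0, 0, 0], 50],
  [[0, 0, 0], [0, 0, 0], 54],
  [[0, 0, 0], [0, 0, 0], 60],
  [[0, 0, 0], [0, 0, 0], 62],
])

```text
time: 12.73
tool_pos: [0.4945, -0.3692, 0.0914]
tcp_rot: [2.923, 1.15, 0.0]
wrist_force: [0.1, 0.2, 0.4]
width: 0.727
grip_force: 0.0
```

>>> step_arm([
  [[0, 0, 0], [0, 0, 0], 64],
  [[0, 0, 0], [0, 0, 0], 64],
  [[0, 0, 0], [0, 0, 0], 64],
])

```text
time: 12.98
tool_pos: [0.4943, -0.3691, 0.0912]
tcp_rot: [2.923, 1.15, 0.0]
wrist_force: [-0.0, 0.4, 0.5]
width: 0.748
grip_force: 0.0
```

```bash
python3 st.py
```

```text
12.9833 yaw 42.96 [ 0.4943 -0.3691  0.0912] F [-0.   0.4  0.5] T [-0.012 -0.01   0.024] 0.0 0.748 q6 0.139 -0.0
```

Released. I back straight up and check.

>>> step_arm([
  [[0, 0, 0], [0, 0, -6], 64],
  [[0, 0, 0], [0, 0, -12], 64],
  [[0, 0, 0], [0, 0, -25], 64],
  [[0, 0, 0], [0, 0, -35], 64],
  [[0, 0, 0], [0, 0, -35], 64],
])

```text
time: 13.4
tool_pos: [0.4937, -0.3686, 0.2054]
tcp_rot: [-2.922, -1.15, 0.001]
wrist_force: [0.7, -0.2, 0.1]
width: 0.748
grip_force: 0.0
```

>>> step_arm([
  [[0, 0, 0], [0, 0, -30], 64],
  [[0, 0, 0], [0, 0, -15], 64],
  [[0, 0, 0], [0, 0, 0], 64],
  [[0, 0, 0], [0, 0, 0], 64],
  [[0, 0, 0], [0, 0, 0], 64],
])

```text
time: 13.82
tool_pos: [0.4938, -0.3687, 0.2487]
tcp_rot: [-2.923, -1.15, 0.001]
wrist_force: [0.1, 0.9, -0.6]
width: 0.746
grip_force: 0.0
```

```bash
python3 st.py
python3 - <<'E'
from h import *
save('side','e1');save('scene','e2')
o=np.zeros((300,640,3),np.uint8)
o[:,:300]=cv2.imread('pics/e1.png')[180:480,220:520];o[:240,300:]=cv2.imread('pics/e2.png')[160:400,100:440];cv2.imwrite('pics/e.png',o)
E
```

```text
13.8167 yaw 42.96 [ 0.4938 -0.3687  0.2487] F [ 0.1  0.9 -0.6] T [ 0.06   0.017 -0.006] 0.0 0.746 q6 0.139 -0.0
```

View pics/e.png

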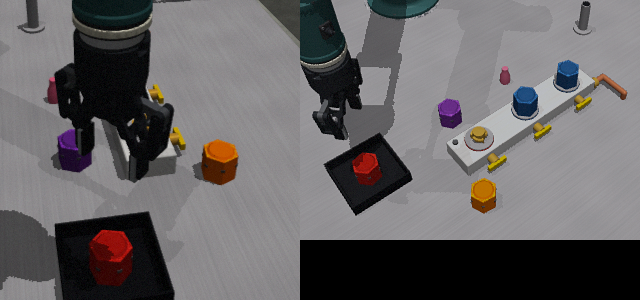

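The red cap stands upright in the middle of the tray, at (110,255) in the left part and (367,168) in the right. The spigot is bare, the gripper is clear and everything else is where it was, so I hand it in.

```bash
python3 -c "
from workcell import *
print(finish_job())"
```

```text
the job is handed in; nothing more can be done
None
```

The hydrogen outlet is open: its red cap came free after about 40° of clockwise turning, stands upright, mouth down, in the black tray, and the job is handed in (no verdict was shown).

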